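# Clamp the bag sealer's lid and start it

### The arm

A 6-joint arm with a two-finger parallel gripper is mounted at the origin on the work surface. World frame = base frame: x ahead of the robot, y to its left, z up, the work surface at z = 0. Lengths are in m, angles in degrees, forces in N, time in s.
With the tool pointing down it reaches from about 0.375 to 0.75 m from the base axis. Payload 9 kg.
Tool frame: the origin (TCP) lies on the centre line of the jaws, within the pads' length; the fingertips stand 14 mm ahead of it and the grasp point (between the pads) lies 5 mm behind it; z points along the fingers, y is the line along which they close (so a half turn about z gives the same grasp; the last joint's range is limited). The gripper opens to 85 mm and grips with 20 to 120 N. Pads are 22 mm wide; open, the fingers measure 114 mm over their backs; the gripper's body (76 mm by 85 mm) begins 54 mm behind the grasp point. The pads swing forward as they close: fully open they stand 13 mm farther back than shut.
Start: joints at [-88.046, 5.964, 5.575, 89.605, 0, 77.527], TCP at [0.149, -0.581, 0.245] pointing down, gripper open.
Joint ranges: [-171.21, 171.21], [-48.23, 106.86], [-62.78, 66.21], [-105.2, 120.99], [-86.42, 89.51], [-180, 180]. Speed limits (degrees/s): [127.2, 127.2, 147.25, 180, 180, 180].

### API

Orientations are given as a 3x3 rotation matrix whose columns are the frame's x, y, z axes.
In Python, from cell import ctrl gives the robot as it stands.
- The arm moves only by the tool move_arm, never from a script. Its argument "motion" is a list of rows, each an object of numbers: "dx", "dy", "dz": the shift along the world's x, y, z normalised to -1 to 1, where 1 is 0.03 m; "ax", "ay", "az": the turn, a rotation vector about the world's x, y, z normalised to -1 to 1, where 1 is 0.12 rad. In form: [{"dx": .., "dy": .., "dz": .., "ax": .., "ay": .., "az": ..}, ...]. A call has 1 to 12 rows; each row shifts and turns the commanded pose from where the row before left it; what a row does not reach is not made up. A row lasts 1/12 s, in which the tool goes at most 41.7 mm and 7.16 degrees, less where a joint would pass 70% of its speed; a pose out of reach is approached as far as the arm can. A call with a number of a shift or a turn outside -1 to 1 is refused whole. A call with a gripper value outside its range is refused whole. "fingers" is the opening, from -1 (shut) to 1 (fully open), set as the call begins (left out, the last holds). The fingers move at their own pace and stop on an object; the grip force is fixed at half the most. Time passes only in rows, so rows that do not move let the fingers close. It gives the time, the measured TCP pose, the force, the opening and the grip force at its end, in the units of the state.
- ctrl.read_state(): the state, without advancing time (a new reading comes with each control period).
- ctrl.get_image(name): name is "scene" or "side" or "wrist"; returns a dict with "frame" (480x640x3 uint8, blue, green, red), "camera_matrix" (3x3 intrinsics, pixels), "D" ([k1, k2, p1, p2, k3] as OpenCV has them; the pictures are not rectified), "world_from_camera" (4x4, takes a point from camera to world coordinates). Camera axes: x right, y down, z forward; pixel columns grow to the right and rows downward; lengths in m; the calibration is good to about 2 mm. A picture is of the moment at which its call begins. There is no depth.
- ctrl.hand_in(): hands the job in; it is judged then, once.
Trained networks look in the newest picture that a camera, given by its name, has taken for a name from the list of things; names that differ only in an ending like _2 or _b are one class to them, and where a whole thing is asked for, a point or a joint stands for the part that bears it (a point fixed in the world has none). Each returns a list of dicts, best first, with "score" (0 to 1); they miss things now and then, are a little off and sometimes report something else, mostly with a low value. They report only what shows in the picture. A call takes as long as a camera call.
- ctrl.trace(query, camera): "pixels" (480x640 bool, what is visible of it) and "rect" ([left, top, right, bottom] in pixels, round what is visible of it).
- ctrl.pinpoint(query, camera): "pixel" ([column, row] in pixels: a listed point, or the origin of a listed thing).
The state is a dict: "time": time; "qpos": joint angles; "qvel": joint speeds; "joint_torque": joint torques, N m; "position": TCP position; "tool_rot": TCP orientation; "contact_force": force on the tool from outside, world axes, zero at the start; "torque": the same for the moment, N m; "width": opening from 0.0 (shut) to 1.0 (fully open); "gripper_force": force on a finger pad.
Only numpy, scipy, OpenCV 4.12 (cv2) and the standard library are available. Lean on these libraries where they do the work, as an engineer would, in place of code of your own. Each camera call takes 0.05 s, during which the arm holds its last target. There are 200 camera calls.

### The job

Get the tabletop bag sealer going just by pressing with the fingertips: push the wide lid catch down flat, then the narrow lid catch down flat, then press the long start key fully down and let it spring back up. Do not press the round stop key, do not start the machine before both catches are down, and leave the tin, the jar and the mug standing where they are; nothing needs to be picked up.

Things in the scene. Friction and masses are not known exactly. Their poses are not given: they have to be found in the camera images.
- sealer: Fixed steel bag sealer, 240 mm deep (x), 420 wide (y), 90 high. Origin: centre of its underside on the table; -x is its front, towards the robot, z up. The front 65 mm is a ledge 65 mm high with a black panel and two keys; behind it a fixed, closed grey lid (top at 90 mm) carries a catch towards each end (which one is left varies) and a loose tin between them.
- wide_catch_hinge (a point): Middle of the wide catch's hinge line (fixed, parallel to the sealer's y), 6 mm above the lid's top. The catch is a dark steel flap 68 mm wide, 60 long, 6 thick, running from here towards the sealer's front (-x); at the start its free end is raised up to 35 degrees. Down flat, its upper face is level, 3 mm above the hinge line.
- wide_catch (a joint): Angle of the wide catch: 0 fully raised (35 degrees above level), 0.61 rad down flat on its stop. Starts at 0 to 0.12. Push it down 35 to 50 mm from the hinge line: it gives against a steady friction of about 3 N there and stays where it is left.
- narrow_catch_hinge (a point): Middle of the hinge line of the narrow catch; the same as the wide catch in every way, except that its flap is only 30 mm wide.
- narrow_catch (a joint): Angle of the narrow catch: 0 fully raised, 0.61 rad pressed flat. Starts between 0 and 0.12.
- start_key_top (a point): Centre of the upper face of the start key when it is not pressed (79 mm above the table): a pale plastic bar 56 mm long (sealer's y) by 20 mm (sealer's x), standing 10 mm out of its dark frame. Stays there while the key moves. The key and the stop key stand on the ledge at its left and right; which is where varies.
- start_key (a joint): Travel of the start key: 0 up, 0.006 m fully down. A spring pushes it up: 1.5 N to begin, 5 N fully down.
- stop_key_top (a point): Centre of the upper face of the stop key when it is not pressed: a round key of the same pale plastic, 24 mm across, same height, travel and spring as the start key. Not to be pressed.
- stop_key (a joint): Travel of the stop key: 0 up, 0.006 m fully down.
- tin_mid (a point): Centre (half-way up) of a small loose tin, 48 mm across and 50 mm high, standing on the lid between the catches. To be left alone.
- jar_mid (a point): Centre of a loose jar, 70 mm across and 110 mm high, on the table beside the sealer's left end (+y). To be left alone.
- mug_mid (a point): Centre of a loose mug, 76 mm across and 90 mm high, with a handle, on the table beside the sealer's right end (-y). To be left alone.

How it is judged (in metres and radians):
On the way, in this order (a step that is already met when the one before it is completed fails the run):
1. the wide catch is pushed down flat (value of joint wide_catch above 0.54 rad), for 0.2 s.
2. then the narrow catch is pushed down flat (value of joint narrow_catch above 0.54 rad), for 0.2 s.
3. then the start key is pressed down (value of joint start_key above 0.0045 m), for 0.1 s.
At the end, for the whole second after the job is handed in: Both catches are down flat (joint above 0.54 of 0.61 rad), the start key has been pressed to more than 4.5 of its 6 mm and is up again (less than 1 mm), the stop key is up, and the tin, jar and mug are within 30 mm of where they stood (value of joint each of wide_catch, narrow_catch above 0.54 rad and value of joint each of start_key, stop_key below 0.001 m and distance of each of tin_mid, jar_mid, mug_mid from where it was at the start of the episode below 0.03 m); the robot touches nothing.
It fails at once if the narrow catch is pushed down (beyond 0.3 rad) before the wide one is flat (value of joint narrow_catch above 0.3 rad and value of joint wide_catch below 0.54 rad).
It fails at once if the start key is pressed (more than 3 mm) before both catches are flat (value of joint start_key above 0.003 m and value of joint any of wide_catch, narrow_catch below 0.54 rad).
It fails at once if the stop key is pressed (more than 2 mm) (value of joint stop_key above 0.002 m).
It fails at once if the tin, jar or mug is lifted, carried, tipped over or pushed more than 30 mm (distance of any of tin_mid, jar_mid, mug_mid from where it was at the start of the episode above 0.03 m or angle between any of tin_mid, jar_mid, mug_mid's own z axis and vertical above 0.5 rad).
It also fails if it takes over 48 s, if anything falls off the work surface, if the arm or the gripper's body presses on something with over 40 N, if the wrist force passes 120 N, or if a joint passes its speed limit or range.

## Working session

There is one attempt and no reset: what is moved stays moved. The work goes in short steps, Python scripts to look and compute and a tool call to move; the robot and the scene stay as the last step left them, time stands still between calls to the robot, and variables do not carry over. Pictures are saved under pics/ and viewed, at most 10 in all, crops included, and the job is handed in when it is done.

Besides the shell and the picture viewer there is one more tool, called after "Emit:" as name(argument=value, ...), one argument or row to a line, values as JSON. move_arm: Moves the arm, as the interface text tells. Scaled input: -1 to 1 covers 0.03 m each way for a shift and 0.12 rad each way for a turn. Its arguments: {"type":"object","properties":{"motion":{"type":"array"},"fingers":{"type":"number"}},"required":["motion"]}

```bash
mkdir -p pics; cat > h.py <<'E'
import numpy as np, cv2
from cell import ctrl
def ray(im,px):
    p=cv2.undistortPoints(np.array([[px]],float),im["camera_matrix"],np.array(im["D"],float))[0,0]
    T=np.array(im["world_from_camera"]);d=T[:3,:3]@[p[0],p[1],1];return T[:3,3],d
def onz(im,px,z):
    o,d=ray(im,px);return o+d*(z-o[2])/d[2]
E
python3 - <<'E'
from h import *
np.set_printoptions(precision=4,suppress=True)
s=ctrl.read_state();print(s["time"],s["position"],s["tool_rot"],s["contact_force"])
Z=dict(wide_catch_hinge=.096,narrow_catch_hinge=.096,start_key_top=.079,stop_key_top=.079,tin_mid=.115,jar_mid=.055,mug_mid=.045,sealer=0)
for c in("scene","side"):
    im=ctrl.get_image(c);cv2.imwrite(f"pics/{c}.png",im["frame"])
    for q,z in Z.items():
        r=ctrl.pinpoint(q,c)
        for a in r[:2]:print(c,q,round(a["score"],2),np.array(a["pixel"]),onz(im,a["pixel"],z))
print(ctrl.read_state()["time"])
E
```

```text
0.0 [ 0.1495 -0.5807  0.2445] [[ 0.9685  0.2491 -0.    ]
 [ 0.2491 -0.9685  0.0014]
 [ 0.0003 -0.0013 -1.    ]] [ 0.177  -0.1642  0.3115]
scene wide_catch_hinge 0.84 [254.9 318.5] [ 0.6085 -0.2009  0.096 ]
scene narrow_catch_hinge 0.86 [321.1 228.5] [0.5705 0.059  0.096 ]
scene start_key_top 0.76 [200.6 287. ] [ 0.4705 -0.1766  0.079 ]
scene stop_key_top 0.69 [258.2 231.8] [0.4596 0.0051 0.079 ]
scene tin_mid 0.58 [303.6 261.8] [ 0.6097 -0.0609  0.115 ]
scene jar_mid 0.69 [361.4 200.9] [0.5618 0.2371 0.055 ]
scene mug_mid 0.63 [188.3 435.7] [ 0.6349 -0.399   0.045 ]
scene sealer 0.62 [278.  302.2] [ 0.5556 -0.0706  0.    ]
side wide_catch_hinge 0.86 [367.2 299.9] [ 0.6025 -0.1918  0.096 ]
side narrow_catch_hinge 0.62 [302.4 230.3] [0.5684 0.0614 0.096 ]
side start_key_top 0.82 [284.5 315.2] [ 0.4768 -0.1732  0.079 ]
side stop_key_top 0.46 [248.7 258.9] [0.4525 0.008  0.079 ]
side tin_mid 0.75 [342.  246.8] [ 0.609  -0.0548  0.115 ]
side mug_mid 0.61 [449.2 420.2] [ 0.6345 -0.3985  0.045 ]
0.9
```

View pics/scene.png

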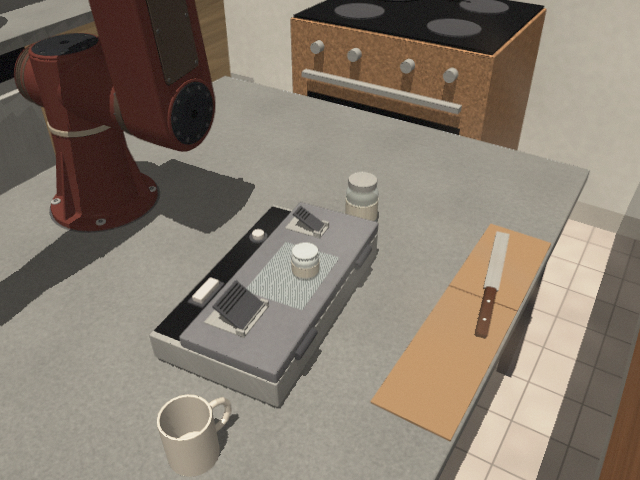

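View pics/side.png

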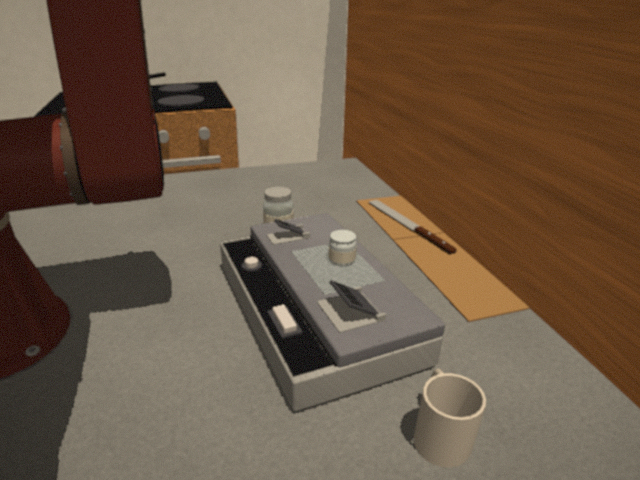

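Images show the sealer yawed about 7°: wide catch and start key on the right (scene ≈(240,305), (207,290)), narrow catch and stop key on the left ((310,220), (258,235)). The heights agree between the two cameras. I'll move over with the fingers shut.

Emit:
move_arm(
  motion=[
    {"dx": 0.9,"dy": 0.85,"az": -0.5},
    {"dx": 0.9,"dy": 0.85,"az": -0.5},
    {"dx": 0.9,"dy": 0.85},
    {"dx": 0.9,"dy": 0.85},
    {"dx": 0.9,"dy": 0.85},
    {"dx": 0.9,"dy": 0.85},
    {"dx": 0.9,"dy": 0.85},
    {"dx": 0.9,"dy": 0.85},
    {"dx": 0.9,"dy": 0.85},
    {"dx": 0.9,"dy": 0.85},
    {"dx": 0.9,"dy": 0.85},
    {"dx": 0.9,"dy": 0.85},
  ],
  fingers=-1,
)

```text
validation failed for argument at $.mo...
```

```bash
cat > look.py <<'E'
from h import *
np.set_printoptions(precision=4,suppress=True)
Z=dict(wide_catch_hinge=.096,narrow_catch_hinge=.096,start_key_top=.079,stop_key_top=.079,tin_mid=.115)
import sys
im=ctrl.get_image("wrist");cv2.imwrite(f"pics/{sys.argv[1]}.png",im["frame"])
s=ctrl.read_state();print(s["time"],s["position"],s["tool_rot"][:,0],s["contact_force"],s["width"])
for q,z in Z.items():
    for a in ctrl.pinpoint(q,"wrist")[:1]:print(q,round(a["score"],2),np.array(a["pixel"]),onz(im,a["pixel"],z))
E
python3 look.py w1
```

```text
0.95 [ 0.1495 -0.5811  0.2453] [ 0.9685  0.2492 -0.0001] [-0.2522  0.2579 -0.0179] 0.9980974421292752
```

View pics/w1.png

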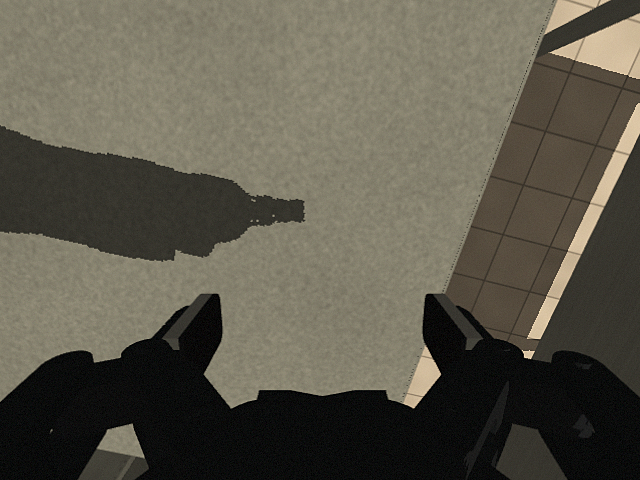

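The move was refused, probably because each row needs all six keys, so the arm hasn't moved. This picture shows only the table, with the open fingers at the bottom. I'll resend with complete rows.

Emit:
move_arm(
  motion=[
    {"dx": 0.9,"dy": 0.85,"dz": 0,"ax": 0,"ay": 0,"az": -0.5},
    {"dx": 0.9,"dy": 0.85,"dz": 0,"ax": 0,"ay": 0,"az": -0.5},
    {"dx": 0.9,"dy": 0.85,"dz": 0,"ax": 0,"ay": 0,"az": 0},
    {"dx": 0.9,"dy": 0.85,"dz": 0,"ax": 0,"ay": 0,"az": 0},
    {"dx": 0.9,"dy": 0.85,"dz": 0,"ax": 0,"ay": 0,"az": 0},
    {"dx": 0.9,"dy": 0.85,"dz": 0,"ax": 0,"ay": 0,"az": 0},
    {"dx": 0.9,"dy": 0.85,"dz": 0,"ax": 0,"ay": 0,"az": 0},
    {"dx": 0.9,"dy": 0.85,"dz": 0,"ax": 0,"ay": 0,"az": 0},
    {"dx": 0.9,"dy": 0.85,"dz": 0,"ax": 0,"ay": 0,"az": 0},
    {"dx": 0.9,"dy": 0.85,"dz": 0,"ax": 0,"ay": 0,"az": 0},
    {"dx": 0.9,"dy": 0.85,"dz": 0,"ax": 0,"ay": 0,"az": 0},
    {"dx": 0.9,"dy": 0.85,"dz": 0,"ax": 0,"ay": 0,"az": 0},
  ],
  fingers=-1,
)

```text
time: 2.2
position: [0.4746, -0.2736, 0.2456]
tool_rot: [[0.991, 0.131, 0.0], [0.131, -0.991, -0.0], [0.0, 0.001, -1.0]]
contact_force: [0.4, 0.0, -0.2]
width: -0.003
gripper_force: 0.0
```

```bash
python3 look.py w2
```

```text
2.25 [ 0.4782 -0.2693  0.2455] [0.9908 0.135  0.0025] [ 2.0845  4.9757 -0.541 ] -0.0007343998642724368
wide_catch_hinge 0.72 [245.4  53.9] [ 0.602  -0.1984  0.096 ]
narrow_catch_hinge 0.44 [  4.9 206. ] [ 0.462  -0.0091  0.096 ]
start_key_top 0.81 [208.5 210.4] [ 0.4769 -0.171   0.079 ]
stop_key_top 0.97 [  4.4 206.5] [0.4567 0.0069 0.079 ]
tin_mid 0.92 [26.5  3. ] [ 0.6086 -0.0564  0.115 ]
```

View pics/w2.png

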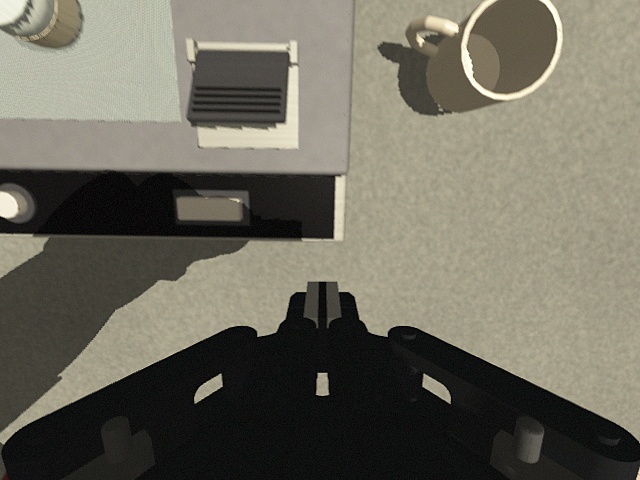

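The wrist view agrees with both other cameras: wide catch at (240,90), start key at (210,208), stop key at (10,205). Next I go above the wide catch.

Emit:
move_arm(
  motion=[
    {"dx": 0.9,"dy": 0.7,"dz": -0.3,"ax": 0,"ay": 0,"az": 0},
    {"dx": 0.9,"dy": 0.7,"dz": -0.6,"ax": 0,"ay": 0,"az": 0},
    {"dx": 0.9,"dy": 0.7,"dz": -0.8,"ax": 0,"ay": 0,"az": 0},
    {"dx": 0,"dy": 0,"dz": -0.8,"ax": 0,"ay": 0,"az": 0},
    {"dx": 0,"dy": 0,"dz": 0,"ax": 0,"ay": 0,"az": 0},
    {"dx": 0,"dy": 0,"dz": 0,"ax": 0,"ay": 0,"az": 0},
  ],
  fingers=-1,
)

```text
time: 3.0
position: [0.553, -0.2128, 0.1695]
tool_rot: [[0.991, 0.13, -0.003], [0.13, -0.991, 0.001], [-0.002, -0.001, -1.0]]
contact_force: [0.3, -0.6, -0.2]
width: -0.006
gripper_force: 0.0
```

Emit:
move_arm(
  motion=[
    {"dx": 0.3,"dy": 0.3,"dz": 0,"ax": 0,"ay": 0,"az": 0},
    {"dx": 0,"dy": 0,"dz": -0.3,"ax": 0,"ay": 0,"az": 0},
    {"dx": 0,"dy": 0,"dz": -0.3,"ax": 0,"ay": 0,"az": 0},
    {"dx": 0,"dy": 0,"dz": -0.3,"ax": 0,"ay": 0,"az": 0},
    {"dx": 0,"dy": 0,"dz": -0.3,"ax": 0,"ay": 0,"az": 0},
    {"dx": 0,"dy": 0,"dz": -0.3,"ax": 0,"ay": 0,"az": 0},
    {"dx": 0,"dy": 0,"dz": -0.2,"ax": 0,"ay": 0,"az": 0},
    {"dx": 0,"dy": 0,"dz": 0,"ax": 0,"ay": 0,"az": 0},
  ],
)

```text
time: 3.67
position: [0.5626, -0.2029, 0.1175]
tool_rot: [[0.991, 0.131, -0.002], [0.131, -0.991, 0.001], [-0.002, -0.001, -1.0]]
contact_force: [-0.1, -0.6, -0.9]
width: -0.003
gripper_force: 0.0
```

Emit:
move_arm(
  motion=[
    {"dx": 0,"dy": 0,"dz": -0.07,"ax": 0,"ay": 0,"az": 0},
    {"dx": 0,"dy": 0,"dz": -0.07,"ax": 0,"ay": 0,"az": 0},
    {"dx": 0,"dy": 0,"dz": 0,"ax": 0,"ay": 0,"az": 0},
  ],
)

```text
time: 3.92
position: [0.5634, -0.2031, 0.1151]
tool_rot: [[0.991, 0.131, -0.0], [0.131, -0.991, -0.0], [-0.0, -0.0, -1.0]]
contact_force: [-0.5, -0.7, -0.3]
width: -0.001
gripper_force: 0.0
```

Emit:
move_arm(
  motion=[
    {"dx": 0,"dy": 0,"dz": -0.07,"ax": 0,"ay": 0,"az": 0},
    {"dx": 0,"dy": 0,"dz": -0.07,"ax": 0,"ay": 0,"az": 0},
    {"dx": 0,"dy": 0,"dz": 0,"ax": 0,"ay": 0,"az": 0},
    {"dx": 0,"dy": 0,"dz": 0,"ax": 0,"ay": 0,"az": 0},
  ],
)

```text
time: 4.25
position: [0.5637, -0.2033, 0.1129]
tool_rot: [[0.991, 0.132, 0.001], [0.132, -0.991, -0.001], [0.001, 0.001, -1.0]]
contact_force: [-6.9, 2.8, 15.2]
width: -0.001
gripper_force: 7.3
```

```bash
python3 look.py w3; python3 -c "
from h import *
im=ctrl.get_image('side');cv2.imwrite('pics/s3.png',cv2.resize(im['frame'][200:400,220:480],None,fx=3,fy=3))"
```

```text
4.3 [ 0.5637 -0.2033  0.1129] [0.9913 0.1315 0.0008] [-6.7929  1.6333 14.7054] 0.0013370404805108408
```

View pics/s3.png

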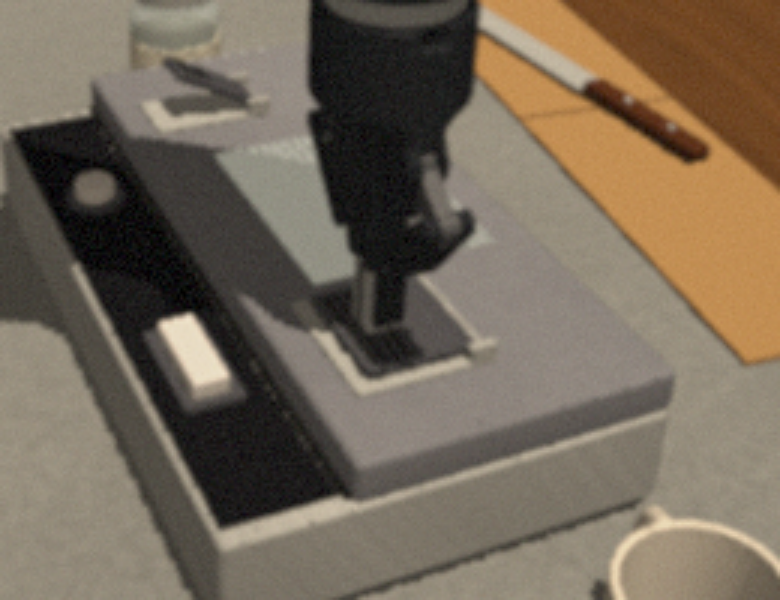

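15 N upward and the side view at (400,340) shows the wide flap flat, with the narrow one still raised. Lift and go to look at the narrow one from in front.

Emit:
move_arm(
  motion=[
    {"dx": 0,"dy": 0,"dz": 0.6,"ax": 0,"ay": 0,"az": 0},
    {"dx": 0,"dy": 0,"dz": 1,"ax": 0,"ay": 0,"az": 0},
    {"dx": -0.3,"dy": 0,"dz": 1,"ax": 0,"ay": 0,"az": 0},
    {"dx": -0.5,"dy": 0.5,"dz": 1,"ax": 0,"ay": 0,"az": 0},
    {"dx": -0.5,"dy": 0.9,"dz": 0.7,"ax": 0,"ay": 0,"az": 0},
    {"dx": -0.5,"dy": 1,"dz": 0,"ax": 0,"ay": 0,"az": 0},
    {"dx": -0.5,"dy": 1,"dz": 0,"ax": 0,"ay": 0,"az": 0},
    {"dx": -0.5,"dy": 1,"dz": 0,"ax": 0,"ay": 0,"az": 0},
    {"dx": -0.3,"dy": 1,"dz": 0,"ax": 0,"ay": 0,"az": 0},
    {"dx": 0,"dy": 1,"dz": 0,"ax": 0,"ay": 0,"az": 0},
    {"dx": 0,"dy": 1,"dz": 0,"ax": 0,"ay": 0,"az": 0},
    {"dx": 0,"dy": 0,"dz": 0,"ax": 0,"ay": 0,"az": 0},
  ],
)

```text
time: 5.6
position: [0.4701, 0.0229, 0.2404]
tool_rot: [[0.991, 0.135, 0.001], [0.135, -0.991, 0.001], [0.001, -0.001, -1.0]]
contact_force: [-0.6, -0.1, 0.7]
width: -0.001
gripper_force: 0.0
```

```bash
python3 look.py w4
```

```text
5.65 [0.4704 0.021  0.2403] [0.9908 0.1351 0.001 ] [-0.5273 -0.5444  0.3102] 0.005082886812574321
wide_catch_hinge 0.63 [637.  104.4] [ 0.6016 -0.198   0.096 ]
narrow_catch_hinge 0.73 [292.1 101.9] [0.5685 0.0602 0.096 ]
start_key_top 0.72 [540.3 249.5] [ 0.4779 -0.1728  0.079 ]
stop_key_top 0.8 [335.3 248.1] [0.4543 0.0098 0.079 ]
tin_mid 0.74 [469.6  55.4] [ 0.6117 -0.058   0.115 ]
```

View pics/w4.png

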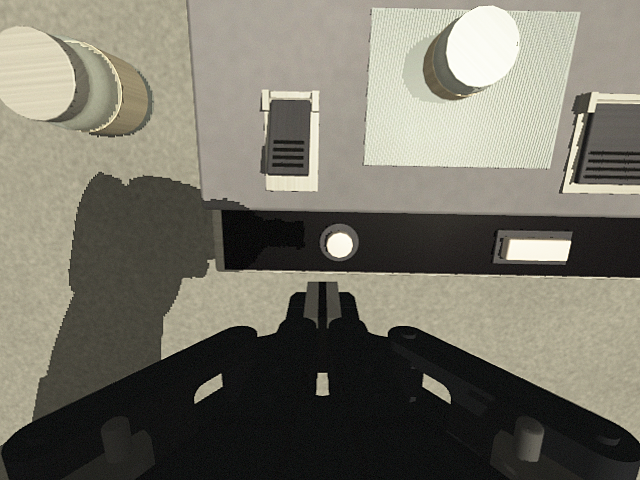

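The narrow catch shows at (290,135), hinge at (0.569, 0.060); the wide catch is flat and the tin hasn't moved. Press point is (0.527, 0.0545).

Emit:
move_arm(
  motion=[
    {"dx": 0.6,"dy": 0.4,"dz": 0,"ax": 0,"ay": 0,"az": 0},
    {"dx": 0.7,"dy": 0.4,"dz": -0.3,"ax": 0,"ay": 0,"az": 0},
    {"dx": 0.6,"dy": 0.32,"dz": -0.7,"ax": 0,"ay": 0,"az": 0},
    {"dx": 0,"dy": 0,"dz": -0.8,"ax": 0,"ay": 0,"az": 0},
    {"dx": 0,"dy": 0,"dz": -0.7,"ax": 0,"ay": 0,"az": 0},
    {"dx": 0,"dy": 0,"dz": 0,"ax": 0,"ay": 0,"az": 0},
    {"dx": 0,"dy": 0,"dz": 0,"ax": 0,"ay": 0,"az": 0},
  ],
)

```text
time: 6.48
position: [0.5267, 0.0518, 0.1643]
tool_rot: [[0.991, 0.13, -0.002], [0.13, -0.991, 0.0], [-0.002, -0.001, -1.0]]
contact_force: [-0.0, 0.1, 0.5]
width: 0.001
gripper_force: 0.0
```

Emit:
move_arm(
  motion=[
    {"dx": 0,"dy": 0.08,"dz": -0.3,"ax": 0,"ay": 0,"az": 0},
    {"dx": 0,"dy": 0,"dz": -0.3,"ax": 0,"ay": 0,"az": 0},
    {"dx": 0,"dy": 0,"dz": -0.3,"ax": 0,"ay": 0,"az": 0},
    {"dx": 0,"dy": 0,"dz": -0.3,"ax": 0,"ay": 0,"az": 0},
    {"dx": 0,"dy": 0,"dz": -0.3,"ax": 0,"ay": 0,"az": 0},
    {"dx": 0,"dy": 0,"dz": -0.15,"ax": 0,"ay": 0,"az": 0},
    {"dx": 0,"dy": 0,"dz": -0.08,"ax": 0,"ay": 0,"az": 0},
    {"dx": 0,"dy": 0,"dz": -0.07,"ax": 0,"ay": 0,"az": 0},
    {"dx": 0,"dy": 0,"dz": 0,"ax": 0,"ay": 0,"az": 0},
    {"dx": 0,"dy": 0,"dz": 0,"ax": 0,"ay": 0,"az": 0},
    {"dx": 0,"dy": 0,"dz": 0,"ax": 0,"ay": 0,"az": 0},
  ],
)

```text
time: 7.4
position: [0.5269, 0.0547, 0.1128]
tool_rot: [[0.991, 0.132, -0.001], [0.132, -0.991, -0.001], [-0.001, 0.001, -1.0]]
contact_force: [-13.0, -0.8, 20.3]
width: -0.001
gripper_force: 10.2
```

Flat on its stop again (20 N at the same height). Now lift and go over to the start key.

Emit:
move_arm(
  motion=[
    {"dx": 0,"dy": 0,"dz": 0.6,"ax": 0,"ay": 0,"az": 0},
    {"dx": 0,"dy": 0,"dz": 1,"ax": 0,"ay": 0,"az": 0},
    {"dx": -0.4,"dy": -0.2,"dz": 1,"ax": 0,"ay": 0,"az": 0},
    {"dx": -0.6,"dy": -0.8,"dz": 0.4,"ax": 0,"ay": 0,"az": 0},
    {"dx": -0.5,"dy": -1,"dz": 0,"ax": 0,"ay": 0,"az": 0},
    {"dx": -0.2,"dy": -1,"dz": 0,"ax": 0,"ay": 0,"az": 0},
    {"dx": 0,"dy": -1,"dz": 0,"ax": 0,"ay": 0,"az": 0},
    {"dx": 0,"dy": -1,"dz": 0,"ax": 0,"ay": 0,"az": 0},
    {"dx": 0,"dy": -1,"dz": 0,"ax": 0,"ay": 0,"az": 0},
    {"dx": 0,"dy": -1,"dz": -0.2,"ax": 0,"ay": 0,"az": 0},
    {"dx": 0,"dy": -0.6,"dz": -0.8,"ax": 0,"ay": 0,"az": 0},
    {"dx": 0,"dy": 0,"dz": 0,"ax": 0,"ay": 0,"az": 0},
  ],
)

```text
time: 8.4
position: [0.4751, -0.1756, 0.167]
tool_rot: [[0.992, 0.128, -0.003], [0.128, -0.992, 0.002], [-0.003, -0.002, -1.0]]
contact_force: [-0.5, 0.7, -1.1]
width: -0.002
gripper_force: 0.0
```

```bash
python3 look.py w5; python3 -c "
from h import *
im=ctrl.get_image('side');cv2.imwrite('pics/s5.png',cv2.resize(im['frame'][200:400,220:480],None,fx=3,fy=3))"
```

```text
8.45 [ 0.4752 -0.1739  0.1686] [ 0.9917  0.1287 -0.0026] [-0.1571  0.2456  0.1883] -0.0006047566005883452
wide_catch_hinge 0.74 [398.5  40.2] [ 0.6018 -0.1988  0.096 ]
start_key_top 0.86 [318.8 247.5] [ 0.4784 -0.1719  0.079 ]
stop_key_top 0.75 [ 46.6 242.2] [0.4587 0.0087 0.079 ]
```

View pics/s5.png

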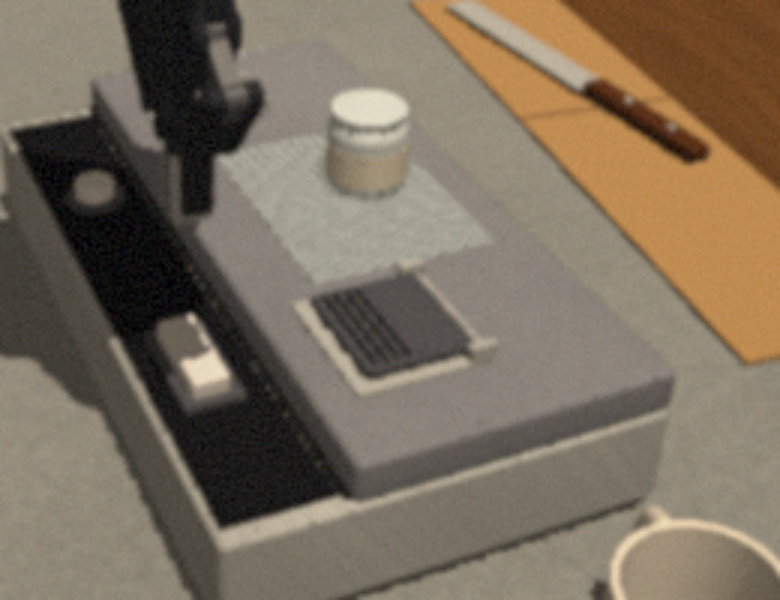

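Wide catch is flat (390,325) and the tin is standing; the finger is over the start key. Descend slowly.

Emit:
move_arm(
  motion=[
    {"dx": 0.07,"dy": 0.07,"dz": -0.6,"ax": 0,"ay": 0,"az": 0},
    {"dx": 0,"dy": 0,"dz": -0.7,"ax": 0,"ay": 0,"az": 0},
    {"dx": 0,"dy": 0,"dz": -0.6,"ax": 0,"ay": 0,"az": 0},
    {"dx": 0,"dy": 0,"dz": -0.4,"ax": 0,"ay": 0,"az": 0},
    {"dx": 0,"dy": 0,"dz": -0.2,"ax": 0,"ay": 0,"az": 0},
    {"dx": 0,"dy": 0,"dz": -0.1,"ax": 0,"ay": 0,"az": 0},
    {"dx": 0,"dy": 0,"dz": -0.1,"ax": 0,"ay": 0,"az": 0},
    {"dx": 0,"dy": 0,"dz": 0,"ax": 0,"ay": 0,"az": 0},
    {"dx": 0,"dy": 0,"dz": 0,"ax": 0,"ay": 0,"az": 0},
  ],
)

```text
time: 9.5
position: [0.4789, -0.1712, 0.091]
tool_rot: [[0.991, 0.132, 0.001], [0.132, -0.991, -0.001], [0.001, 0.001, -1.0]]
contact_force: [-0.5, 1.4, 1.9]
width: -0.0
gripper_force: 1.3
```

Emit:
move_arm(
  motion=[
    {"dx": 0,"dy": 0,"dz": -0.1,"ax": 0,"ay": 0,"az": 0},
    {"dx": 0,"dy": 0,"dz": -0.08,"ax": 0,"ay": 0,"az": 0},
    {"dx": 0,"dy": 0,"dz": 0,"ax": 0,"ay": 0,"az": 0},
    {"dx": 0,"dy": 0,"dz": 0,"ax": 0,"ay": 0,"az": 0},
  ],
)

```text
time: 9.83
position: [0.4793, -0.1715, 0.0868]
tool_rot: [[0.991, 0.131, 0.002], [0.131, -0.991, -0.001], [0.002, 0.002, -1.0]]
contact_force: [-5.6, 4.7, 17.3]
width: 0.001
gripper_force: 9.2
```

Key is on its bottom stop (17 N at the expected 0.087 m). Hold briefly, then lift clear.

Emit:
move_arm(
  motion=[
    {"dx": 0,"dy": 0,"dz": 0,"ax": 0,"ay": 0,"az": 0},
    {"dx": 0,"dy": 0,"dz": 0,"ax": 0,"ay": 0,"az": 0},
    {"dx": 0,"dy": 0,"dz": 0.3,"ax": 0,"ay": 0,"az": 0},
    {"dx": 0,"dy": 0,"dz": 0.7,"ax": 0,"ay": 0,"az": 0},
    {"dx": 0,"dy": 0,"dz": 1,"ax": 0,"ay": 0,"az": 0},
    {"dx": 0,"dy": 0,"dz": 1,"ax": 0,"ay": 0,"az": 0},
    {"dx": -0.5,"dy": 0,"dz": 1,"ax": 0,"ay": 0,"az": 0},
    {"dx": -0.5,"dy": 0,"dz": 1,"ax": 0,"ay": 0,"az": 0},
    {"dx": 0,"dy": 0.5,"dz": 0,"ax": 0,"ay": 0,"az": 0},
    {"dx": 0,"dy": 0.5,"dz": 0,"ax": 0,"ay": 0,"az": 0},
    {"dx": 0,"dy": 0,"dz": 0,"ax": 0,"ay": 0,"az": 0},
    {"dx": 0,"dy": 0,"dz": 0,"ax": 0,"ay": 0,"az": 0},
  ],
)

```text
time: 10.83
position: [0.4487, -0.1411, 0.2347]
tool_rot: [[0.991, 0.132, 0.0], [0.132, -0.991, -0.001], [0.0, 0.001, -1.0]]
contact_force: [0.0, -0.5, 0.0]
width: 0.002
gripper_force: 0.0
```

```bash
python3 -c "
from h import *
im=ctrl.get_image('scene');cv2.imwrite('pics/e6.png',cv2.resize(im['frame'][160:400,140:400],None,fx=2.5,fy=2.5))"
```

```text
(no output)
```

View pics/e6.png

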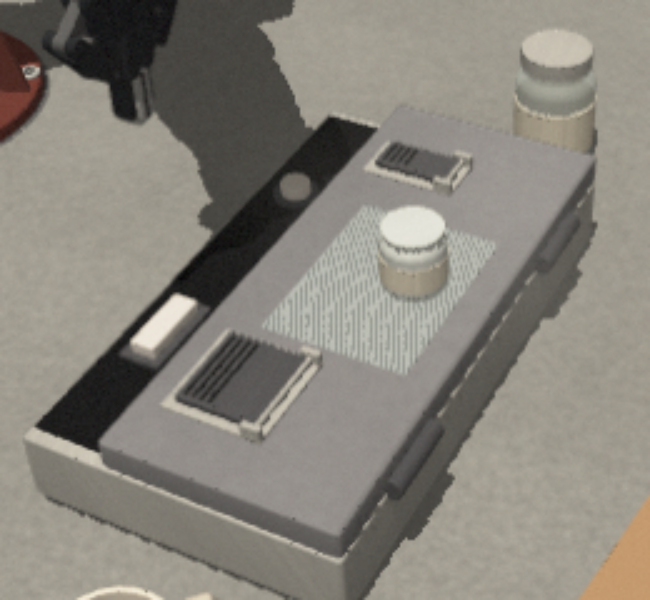

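Both catches are flat ((250,380) and (420,160)), the start key is up again at (165,325), and the tin, jar and mug are in place.

```bash
python3 -c "
from cell import ctrl
print(ctrl.hand_in())"
```

```text
the job is handed in; nothing more can be done
None
```

The job is handed in at about 11 s on the robot's clock: wide catch pressed flat, then the narrow one, then the start key pressed to its stop and back up, with the stop key, tin, jar and mug untouched; the hand-in returned no verdict.

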